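# Clear the sound hood and hold it for the strut check

### The arm

A 7-joint arm with a two-finger parallel gripper is mounted at the origin on a cart in front of the work surface, level with it; the furniture and walls round the work are solid. World frame = base frame: x ahead of the robot, y to its left, z up, the work surface at z = 0. Lengths are in mm, angles in rad, forces in N, time in s.
With the tool pointing down it reaches from about 400 to 875 mm from the base axis. Payload 6.5 kg.
Tool frame: the origin (TCP) lies midway between the tips of the shut fingers; the grasp point (between the pads) lies 19 mm behind it; y points along the fingers, z is the direction in which the jaws open and shut, and the axes are right-handed (so a half turn about y gives the same grasp; the last joint's range is limited). The gripper opens to 85 mm and grips with 20 to 120 N. Pads are 22 mm wide; open, the fingers measure 114 mm over their backs; the gripper's body (76 mm by 85 mm) begins 54 mm behind the grasp point. The pads swing forward as they close: fully open they stand 13 mm farther back than shut.
Start: joints at [-1.255, 0.536, -0.004, 1.538, 0.003, 1.067, -0.071], TCP at [242.179, 603.191, 231.29] pointing down, gripper open.
Joint ranges: [-2.7, 2.7], [-0.37, 2.16], [-1.27, 1.26], [0.24, 2.4], [-1.31, 4.45], [0.19, 1.91], [-2.76, 2.76]. Speed limits (rad/s): [2.39, 2.39, 3.14, 3.14, 3.14, 3.14, 3.14].

### API

Orientations are given as a unit quaternion [x, y, z, w].
In Python, from cell import r, eyes gives the robot as it stands.
- The arm moves only by the shell command python3 -m creep 'ROWS'. ROWS is JSON, one flat list of numbers, 5 for each row, row after row: the opening in per cent of the stroke, from 0 (shut) to 100 (fully open), then the shift along the tool's x, y, z in m, then the turn about the tool's y in rad. A call has 1 to 12 rows; each row is the pose to reach, as a shift and turn from the pose commanded when the call began, along the tool's axes at that moment; what a row does not reach only later rows make up. A row lasts 1/10 s, in which the tool goes at most 50 mm and 8.59 degrees, less where a joint would pass 70% of its speed; a pose out of reach is approached as far as the arm can. A call with a gripper value outside its range is refused whole. The fingers move at their own pace and stop on an object; the grip force is fixed at half the most. Time passes only in rows, so rows that repeat a pose let the fingers close. It gives the time, the measured TCP pose, the force and the opening at its end, in the units of the state.
- r.observe(): the state, without advancing time (a new reading comes with each control period).
- eyes.camera(name): name is "scene" or "top"; returns the picture (384x512x3 uint8, red, green, blue); there is no depth.
- eyes.camera_info(name): a dict with "K" (3x3 intrinsics, pixels), "pose" (4x4, takes a point from camera to world coordinates). Camera axes: x right, y down, z forward; pixel columns grow to the right and rows downward; lengths in mm; the calibration is good to about 2 mm. A picture is of the moment at which its call begins. camera_info takes no time and is no camera call.
- r.finish_job(): hands the job in, once; it reports no verdict.
The state is a dict: "clock": time; "joints": joint angles; "dq": joint speeds; "tau": joint torques, N m; "tool_pos": TCP position; "eef_rot": TCP orientation; "wrist_force": force on the tool from outside, world axes, zero at the start; "torque": the same for the moment, N m; "width": finger opening in mm.
Only numpy, scipy, OpenCV 4.12 (cv2) and the standard library are available. Lean on these libraries where they do the work, as an engineer would, in place of code of your own. Each camera call takes 0.05 s, during which the arm holds its last target.

### The job

The gas struts on the sound hood of the small ultrasonic bath are about to be trimmed. First take the blue ear defenders off the hood and hang them over the cross rod of the retort stand, headband across the rod with one cup on each side, hanging free. Then raise the hood by its front bar a little past its balance point (which lies at about 52 degrees open) without letting the struts throw it wide open, ease it back and hold it about 10 degrees below that point: finish holding the bar there and do not let go; leave the glassware, the vials and the other things alone.

Things in the scene. Friction and masses are not known exactly. Their poses are not given: they have to be found in the camera images.
- defenders_center (a point): Blue ear defenders, 0.22 kg, two cups and a black arched headband, 150 mm over the cups (own y), 56 mm deep (own x), 145 mm high; they stand on the cups, on the hood, band up. Point half-way up at the middle, 72.5 mm above the foot of the cups; z up, y from cup to cup. The free gap between the cups is 66 mm.
- defenders_band (a point): Middle of the underside of the ear defenders' head cushion (what rests on the rod), 52.5 mm above defenders_center; same axes. Band and cushion together rise 20 mm above this point and are 24 mm wide along own x, the direction in which to grip them; flat for 18 mm either way along own y.
- rod_mid (a point): Middle of the free part of the fixed horizontal steel rod, on its axis: 12 mm diameter, 160 mm above the worktop, along this frame's y, z up. Towards -y it runs 93 mm to the clamp; the post behind that rises to 210 mm above the worktop. Towards +y it has a free end with a 16 mm thick rubber cap from 75 to 87 mm. Base plate 12 mm thick.
- hood_hinge (a point): Middle of the hinge line (along this frame's y, 112 mm above the worktop) at the back of the fixed ultrasonic bath, a grey-white case 200 x 220 mm. Its front, towards the robot, is -x; z up. The hood is 220 mm wide, its front edge 195 mm from the hinge; closed, its flat top is 140 mm above the worktop.
- hood_bar (a point): Middle of the round steel pull bar at the hood's front: 12 mm diameter, 108 mm free length along this frame's y, axis 45 mm in front of the hood's front edge, 240 mm from the hinge line and 12 mm above it when closed (124 mm above the worktop). The frame turns with the hood, x from bar to hinge. The bar can turn between finger pads.
- hood (a joint): Hood opening in rad: 0 closed (start), grows as the front rises, stop at 1.35. Struts carry most of its 1.5 kg. Balance at 0.90 (52 degrees): below it the hood falls shut (2.3 N at the bar when closed, under 1 N near balance), above it the struts drive it open (1.5 N at 1.2). Past balance: beyond 0.95. Thrown open: beyond 1.22. Wanted at the end: 0.64 to 0.85, best 0.74.
- beaker_mid (a point): Small clear beaker, 41 mm across and 40 mm high, standing loose on the worktop; point half-way up. To be left alone.
- vial_blue_mid (a point): Vial with a blue cap, 22 mm across, 48 mm high, loose; point half-way up. To be left alone.
- vial_amber_mid (a point): Vial with a red cap and amber contents, 22 mm across, 48 mm high, loose; point half-way up. To be left alone.
- timer_mid (a point): Bench timer, beige, 66 x 72 x 36 mm, loose; point half-way up. To be left alone.
- amber_bottle_mid (a point): Amber reagent bottle with a black cap, 66 mm across, 140 mm high, loose; point half-way up. To be left alone.

How it is judged:
By the outcome, as a careful person would: the job done as asked, in the order asked, and still so for the second after the job is handed in, while the arm keeps its last pose, push and grip.
It also fails if it takes over 58 s, if anything falls off the work surface, if the arm or the gripper's body presses on something with over 40 N, if the wrist force passes 120 N, or if a joint passes its speed limit or range.

## Working session

There is one attempt and no reset: what is moved stays moved. The work goes in short steps, Python scripts to look and compute and a shell command to move; the robot and the scene stay as the last step left them, time stands still between calls to the robot, and variables do not carry over. Pictures are saved under pics/ and viewed, and the job is handed in when it is done.

```bash
ls; mkdir -p pics; python3 - <<'E'
from cell import r, eyes
import cv2
print(r.observe())
for n in("scene","top"):
    im=eyes.camera(n); cv2.imwrite(f"pics/{n}0.png",im[:,:,::-1])
    i=eyes.camera_info(n); print(n,i)
E
```

```text
pics
{'clock': 0.0, 'joints': array([-1.25519563,  0.53717469, -0.00445113,  1.53889648,  0.00267395,
        1.06727233, -0.07114318]), 'dq': array([-9.98432858e-04, -7.24969308e-04, -1.52697780e-03,  3.14823041e-04,
        1.06042892e-03,  1.42696114e-03,  1.99821051e-05]), 'tau': array([-2.29706848e-04, -5.83417225e+01,  1.04859173e+00, -2.59096152e+01,
        1.23682368e-02,  9.64334118e-03, -3.03953300e-06]), 'tool_pos': array([241.97803478, 602.59370221, 230.39835393]), 'eef_rot': array([ 0.69488801, -0.13415947,  0.13405579, -0.69365765]), 'wrist_force': array([0.89965348, 0.52334016, 0.82404913]), 'torque': array([0.003058  , 0.05477078, 0.00292903]), 'width': 85.64582584150047}
scene {'K': array([[410.89478119,   0.        , 261.46344963],
       [  0.        , 410.89478119, 193.02147545],
       [  0.        ,   0.        ,   1.        ]]), 'pose': array([[-7.56281422e-01, -2.82142370e-01,  5.90283062e-01,
        -2.20159655e+02],
       [-6.53977070e-01,  3.51898366e-01, -6.69687638e-01,
         9.46960117e+02],
       [-1.87723875e-02, -8.92503906e-01, -4.50648837e-01,
         7.58494541e+02],
       [ 0.00000000e+00,  0.00000000e+00,  0.00000000e+00,
         1.00000000e+00]])}
top {'K': array([[436.85217238,   0.        , 257.42211237],
       [  0.        , 436.85217238, 185.85182643],
       [  0.        ,   0.        ,   1.        ]]), 'pose': array([[ 1.23645184e-02, -9.81014744e-01,  1.93538605e-01,
         2.86164600e+02],
       [-9.99747690e-01, -1.57585499e-02, -1.60069926e-02,
         7.46430968e+01],
       [ 1.87529835e-02, -1.93291854e-01, -9.80962071e-01,
         1.46236714e+03],
       [ 0.00000000e+00,  0.00000000e+00,  0.00000000e+00,
         1.00000000e+00]])}
```

View pics/scene0.png

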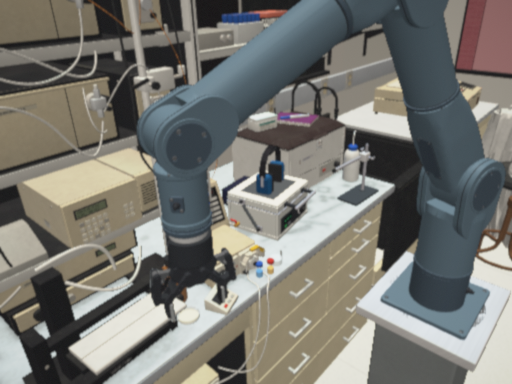

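View pics/top0.png

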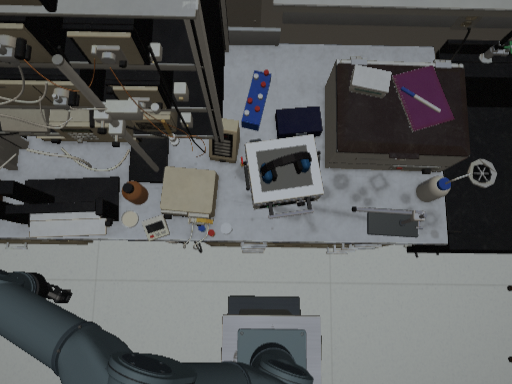

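The scene view shows the hood with the defenders at about (268,170) and the stand at (360,180). In the top view the bath is at (285,170), the bar at (290,210) and the stand rod at (385,212). I'll zoom in next.

```bash
python3 - <<'E'
import cv2
a=cv2.imread("pics/top0.png"); b=cv2.imread("pics/scene0.png")
cv2.imwrite("pics/t1.png",cv2.resize(a[125:245,225:355],None,fx=6,fy=5,interpolation=cv2.INTER_CUBIC)[:600,:780])
cv2.imwrite("pics/t2.png",cv2.resize(a[165:250,335:460],None,fx=6,fy=6,interpolation=cv2.INTER_CUBIC))
cv2.imwrite("pics/s1.png",cv2.resize(b[130:250,215:395],None,fx=4.4,fy=4.4,interpolation=cv2.INTER_CUBIC))
E
```

```text
(no output)
```

View pics/t1.png

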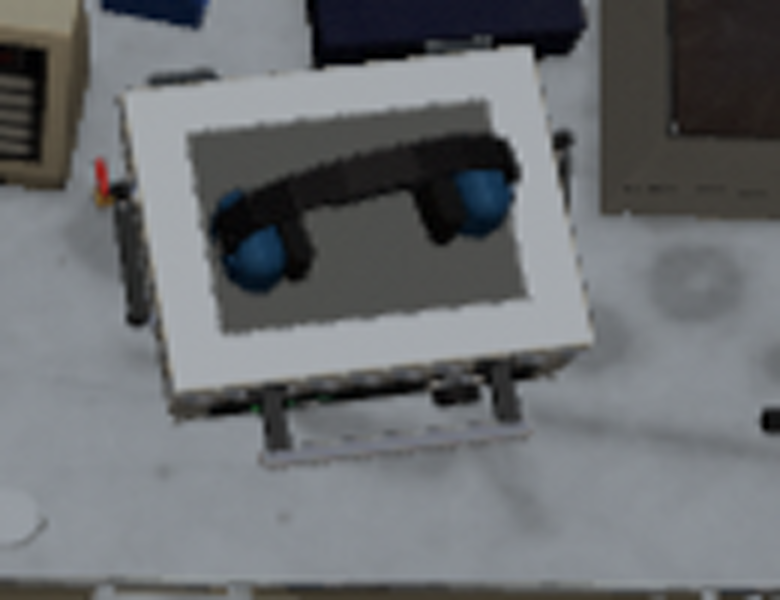

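View pics/t2.png

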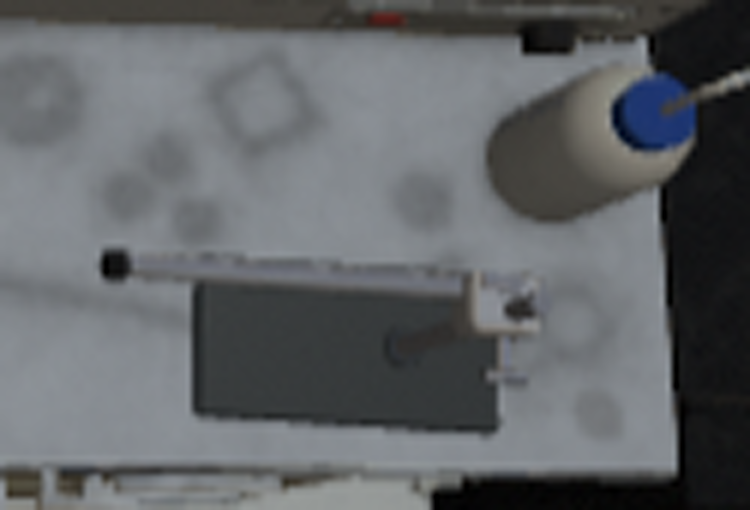

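View pics/s1.png

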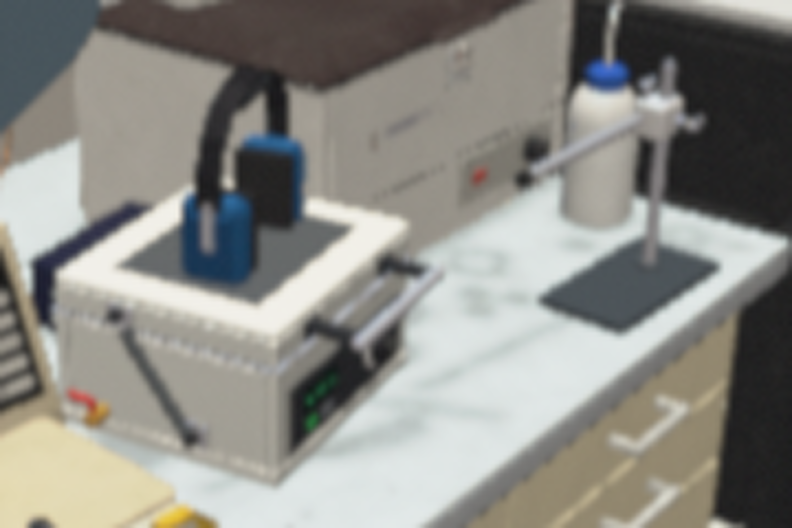

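```bash
cat > h.py <<'E'
import numpy as np
from cell import r, eyes
def bp(n,u,v,z):
    i=eyes.camera_info(n);K=i["K"];P=i["pose"]
    d=P[:3,:3]@np.linalg.inv(K)@np.array([u,v,1.]);o=P[:3,3]
    return o+d*(z-o[2])/d[2]
def pj(n,p):
    i=eyes.camera_info(n);K=i["K"];P=i["pose"]
    c=P[:3,:3].T@(np.asarray(p,float)-P[:3,3]); q=K@c; return q[:2]/q[2]
E
python3 - <<'E'
from h import *
np.set_printoptions(precision=1,suppress=True)
T=lambda x,y,z:bp("top",x/6+225-.4,y/5+125-.4,z)
t2=lambda x,y,z:bp("top",x/6+335-.4,y/6+165-.4,z)
S=lambda x,y,z:bp("scene",x/4.4+215-.4,y/4.4+130-.4,z)
print("hood corners",*[T(*p,140) for p in((125,95),(533,48),(592,343),(175,388))])
print("scene corners",*[S(*p,140) for p in((275,345),(58,270),(408,225))])
print("bar top",T(265,460,124),T(525,432,124)); print("bar scene",S(362,350,124),S(432,275,124))
print("rod top",t2(115,265,160),t2(465,283,160),"scene",S(525,178,160),S(640,122,160))
print("band top",T(365,170,277),"ends",T(320,182,277),T(410,158,277))
print("cup feet scene",S(220,278,140),S(285,222,140),"band scene",S(245,75,285))
E
```

```text
hood corners [681.8  92.4 140. ] [ 716.6 -122.3  140. ] [ 527.2 -150.3  140. ] [495.9  63.6 140. ]
scene corners [484.3  75.6 140. ] [689.1  87.5 140. ] [ 526.4 -146.4  140. ]
bar top [454.2  16.6 124. ] [ 473.6 -117.4  124. ]
bar scene [449.2  19.6 124. ] [ 478.3 -111.2  124. ]
rod top [ 477.2 -238.5  160. ] [ 470.8 -415.4  160. ] scene [ 480.  -244.9  160. ] [ 466.6 -411.6  160. ]
band top [599.2 -22.3 277. ] ends [591.9  -1.3 277. ] [606.5 -43.4 277. ]
cup feet scene [583.   19.9 140. ] [607.2 -89.4 140. ] band scene [598.8 -30.9 285. ]
```

```bash
cat >> h.py <<'E'
import cv2
from scipy.spatial.transform import Rotation as Rn
def box(c,yaw,x0,x1,y0,y1,z0,z1):
    P=np.array([[x,y,z] for x in(x0,x1) for y in(y0,y1) for z in(z0,z1)],float)
    P=P@np.array([[np.cos(yaw),np.sin(yaw),0],[-np.sin(yaw),np.cos(yaw),0],[0,0,1]])+np.array([c[0],c[1],0])
    E=[(i,i^b) for i in range(8) for b in(1,2,4) if i<i^b]
    return [(P[i],P[j]) for i,j in E]
def draw(n,segs,fn,crop,f,im=None,col=(0,255,0)):
    x0,x1,y0,y1=crop
    if im is None: im=eyes.camera(n)[:,:,::-1]
    im=cv2.resize(im[y0:y1,x0:x1],None,fx=f,fy=f,interpolation=cv2.INTER_CUBIC)
    for a,b in segs:
        p,q=[tuple(int(round(k)) for k in ((pj(n,s)-[x0,y0]+.5)*f)) for s in(a,b)]
        cv2.line(im,p,q,col,1)
    cv2.imwrite(fn,im)
E
cat > ov.py <<'E'
from h import *
def run(tag,d,yd,b,yb,m,ym):
    s=[]
    for sg in(-1,1): s+=box(d,yd,-28,28,min(sg*33,sg*75),max(sg*33,sg*75),140,200)
    s+=box(d,yd,-12,12,-18,18,265,285)
    s+=box(b,yb,45,240,-110,110,140,140.1); s+=box(b,yb,-6,6,-54,54,118,130)
    s+=box(m,ym,-6,6,-93,75,154,166)
    s+=box(m,ym,-8,8,75,87,152,168)
    draw("top",s,f"pics/ot{tag}.png",(230,430,135,225),4,cv2.imread("pics/top0.png"))
    draw("scene",s,f"pics/os{tag}.png",(220,390,135,235),4.6,cv2.imread("pics/scene0.png"))
E
python3 - <<'E'
from ov import *
run("a",(598,-30),.25,(465,-49),.147,(474,-321),-.045)
R=Rn.from_quat(r.observe()["eef_rot"]).as_matrix(); print(R.round(3))
E
```

```text
[[ 0.928 -0.     0.373]
 [-0.373 -0.002  0.928]
 [ 0.    -1.    -0.002]]
```

View pics/ota.png

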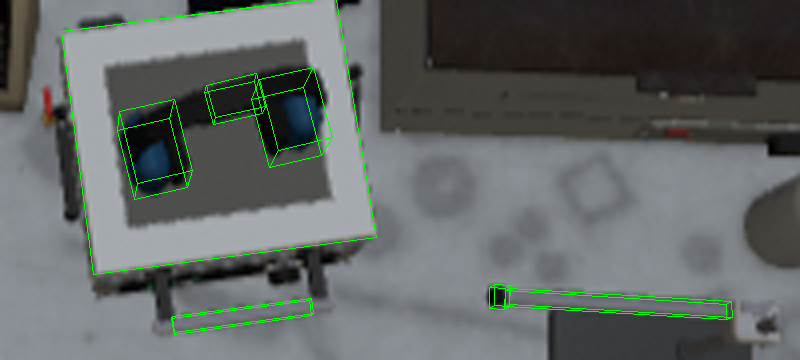

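View pics/osa.png

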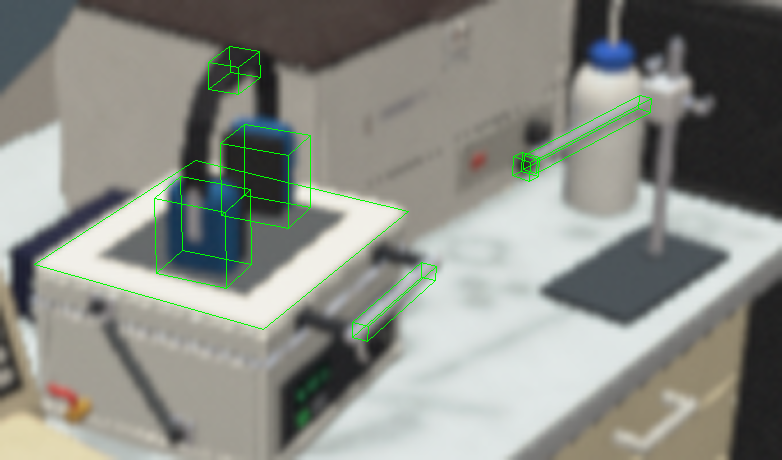

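```bash
python3 - <<'E'
from ov import *
run("b",(600,-34),.32,(466,-49),.147,(474,-321),-.045)
a=cv2.imread("pics/otb.png")[60:220,90:350]; b=cv2.imread("pics/osb.png")[30:310,130:330]
cv2.imwrite("pics/mb.png",np.hstack([cv2.resize(a,(455,280)),b]))
E
```

```text
(no output)
```

View pics/mb.png

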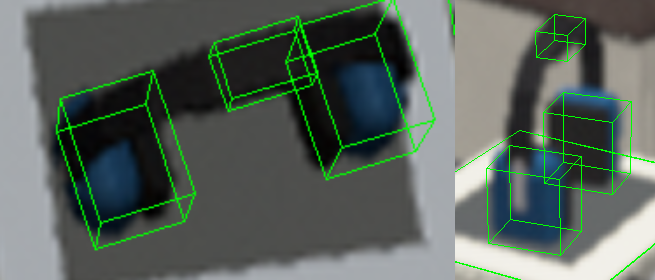

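The overlay matches the pictures:

| Item | Position (mm) | Yaw (rad) |
|---|---|---|
| Defenders | (599, -31) | 0.31 |
| Bar | (466, -49) | 0.147 |
| Rod middle | (474, -321) | -0.045 |

The 174 mm rod length and the hood size agree with the figures given. Now moving above the defenders.

```bash
python3 -m creep '[100,0,-0.04,0,0, 100,0.02,-0.08,-0.016,0.05, 100,0.05,-0.11,-0.04,0.15, 100,0.085,-0.12,-0.068,0.25, 100,0.12,-0.12,-0.096,0.35, 100,0.155,-0.12,-0.124,0.45, 100,0.19,-0.12,-0.152,0.55, 100,0.225,-0.12,-0.18,0.65, 100,0.26,-0.12,-0.208,0.75, 100,0.295,-0.12,-0.236,0.83, 100,0.32,-0.12,-0.257,0.88, 100,0.34,-0.12,-0.273,0.88]'
python3 - <<'E'
from h import *
o=r.observe();print(o["joints"].round(2),o["tool_pos"],Rn.from_quat(o["eef_rot"]).as_matrix().round(3),o["wrist_force"])
E
```

```text
clock: 1.3
tool_pos: [456.7, 220.5, 351.1]
eef_rot: [0.57, -0.418, 0.418, -0.57]
wrist_force: [0.3, 0.7, 0.0]
width: 85.2
[-0.84  0.17  0.34  1.77 -0.06  1.2  -0.17] [456.73630495 220.48380261 351.14182978] [[ 0.3   -0.     0.954]
 [-0.954 -0.001  0.3  ]
 [ 0.001 -1.    -0.   ]] [0.29218658 0.72878228 0.00555096]
```

```bash
python3 -m creep '[100,0.035,0,0.007,0, 100,0.075,0,0.015,0, 100,0.115,0,0.024,0, 100,0.155,0,0.033,0, 100,0.195,0,0.041,0, 100,0.23,0,0.048,0, 100,0.26,0,0.054,0, 100,0.275,0,0.058,0, 100,0.285,0,0.06,0, 100,0.285,0,0.06,0]'
python3 - <<'E'
from h import *
o=r.observe();print(o["joints"].round(2),o["tool_pos"],Rn.from_quat(o["eef_rot"]).as_matrix().round(3),o["wrist_force"])
cv2.imwrite("pics/c.png",np.hstack([cv2.resize(eyes.camera(n)[y0:y0+150,x0:x0+130,::-1],None,fx=3,fy=3,interpolation=2) for n,x0,y0 in(("top",220,90),("scene",210,90))]))
E
```

```text
clock: 2.3
tool_pos: [599.9, -30.3, 351.0]
eef_rot: [0.571, -0.417, 0.417, -0.571]
wrist_force: [-1.3, 0.8, 0.5]
width: 85.4
[-0.39  0.38  0.5   1.55 -0.19  1.26  0.45] [599.87564623 -30.33719777 350.99331731] [[ 0.303 -0.001  0.953]
 [-0.953 -0.     0.303]
 [ 0.    -1.    -0.001]] [-1.31286173  0.75827219  0.50249204]
```

View pics/c.png

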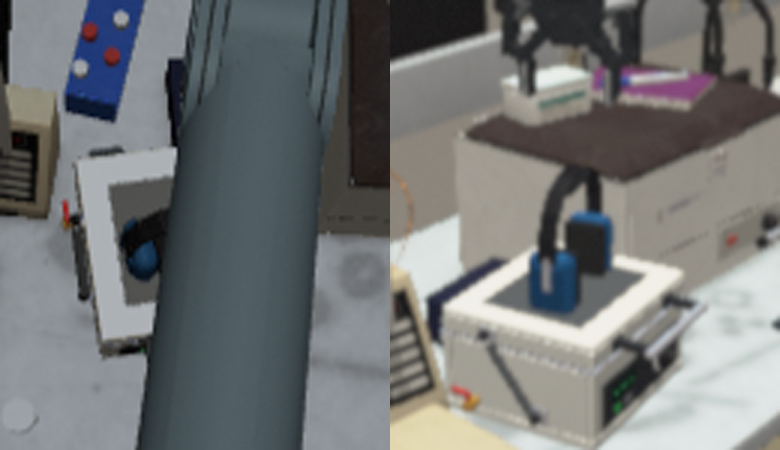

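```bash
python3 -m creep '[100,0,0.02,0,0, 100,0,0.045,0,0, 100,0,0.065,0,0, 100,0,0.077,0,0, 100,0,0.082,0,0, 100,0,0.082,0,0]'
python3 - <<'E'
from h import *
s=box((599,-31),.31,-12,12,-18,18,265,285)
o=r.observe();print(o["tool_pos"],o["wrist_force"]);t=o["tool_pos"]
s+=[(t,t+[0,0,40])]
draw("scene",s,"pics/d.png",(220,340,90,200),5)
E
```

```text
clock: 3.0
tool_pos: [599.7, -29.3, 269.3]
eef_rot: [-0.571, 0.417, -0.417, 0.571]
wrist_force: [0.4, -1.0, -0.4]
width: 85.3
[599.7188746  -29.33908824 269.27170301] [ 0.44821058 -0.9805525  -0.41262965]
```

View pics/d.png

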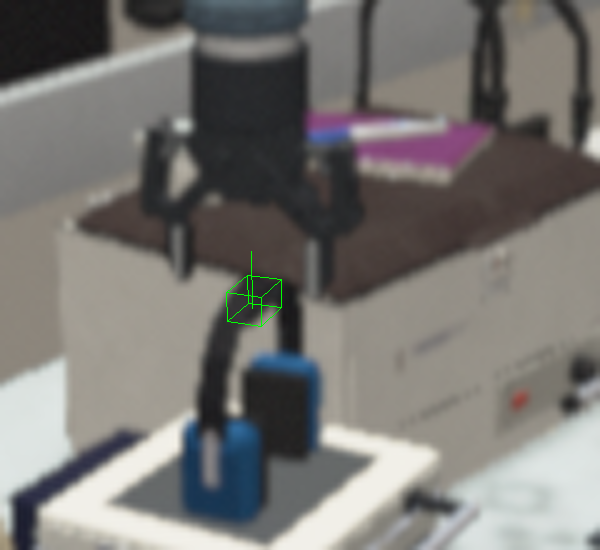

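```bash
python3 -m creep '[60,0,0.002,0,0, 0,0,0.002,0,0, 0,0,0.002,0,0, 0,0,0.002,0,0, 0,0,0.002,0,0, 0,0,0.002,0,0, 0,0,0.002,0,0, 0,0,0.002,0,0]'
python3 - <<'E'
from h import *
o=r.observe();print(o["tool_pos"],o["wrist_force"]);t=o["tool_pos"]
draw("scene",[],"pics/e.png",(220,340,90,200),5)
E
```

```text
clock: 3.85
tool_pos: [599.9, -30.2, 267.8]
eef_rot: [-0.571, 0.417, -0.417, 0.571]
wrist_force: [-2.1, 0.0, 5.5]
width: 21.9
[599.89778315 -30.18610152 267.76968457] [-2.05399927  0.03020427  5.46015757]
```

View pics/e.png

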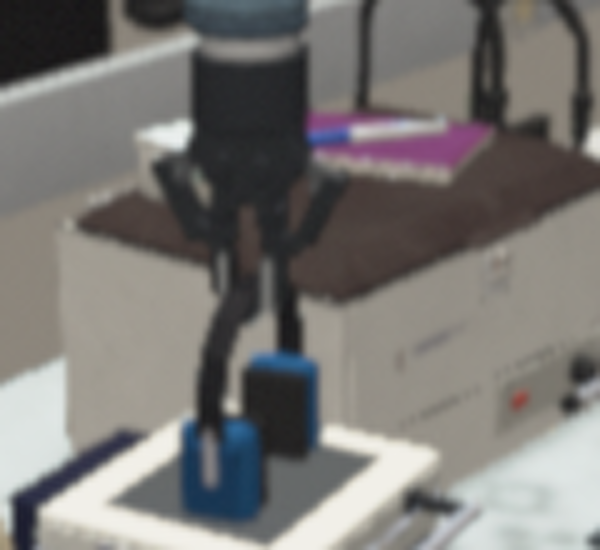

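The jaws hold the band at about 22 mm opening. Lifting now.

```bash
python3 -m creep '[0,0,-0.005,0,0, 0,0,-0.015,0,0, 0,0,-0.035,0,0, 0,0,-0.06,0,0, 0,0,-0.085,0,0, 0,0,-0.1,0,0, 0,0,-0.108,0,0, 0,0,-0.11,0,0, 0,0,-0.11,0,0, 0,0,-0.11,0,0]'
python3 - <<'E'
from h import *
o=r.observe();print(o["tool_pos"],o["wrist_force"],o["torque"],o["joints"].round(2));t=o["tool_pos"]
draw("scene",[],"pics/f.png",(210,340,60,200),4.2)
E
```

```text
clock: 4.9
tool_pos: [599.3, -29.9, 376.2]
eef_rot: [0.571, -0.418, 0.417, -0.571]
wrist_force: [-0.0, 0.8, -3.4]
width: 22.1
[599.33171703 -29.94365997 376.24201633] [-2.36328046e-03  8.28445184e-01 -3.38084670e+00] [ 0.05280015 -0.03062023 -0.06508918] [-0.4   0.36  0.51  1.51 -0.18  1.32  0.44]
```

View pics/f.png

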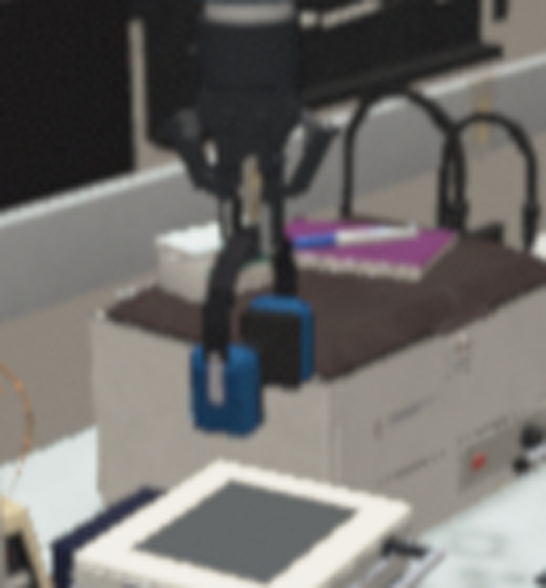

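```bash
python3 -m creep '[0,0.003,0,-0.015,0.05, 0,0.008,0,-0.04,0.15, 0,0.014,0,-0.07,0.25, 0,0.019,0,-0.1,0.35, 0,0.026,0,-0.123,0.45, 0,0.045,0,-0.135,0.55, 0,0.065,0,-0.145,0.65, 0,0.085,0,-0.153,0.75, 0,0.1,0,-0.16,0.85, 0,0.11,0,-0.165,0.93, 0,0.115,0,-0.168,0.97, 0,0.115,0,-0.168,1.0]'
python3 - <<'E'
from h import *
o=r.observe();print(o["tool_pos"],o["wrist_force"],o["torque"],o["joints"].round(2));print(Rn.from_quat(o["eef_rot"]).as_matrix().round(3))
E
```

```text
clock: 6.15
tool_pos: [474.3, -191.3, 377.0]
eef_rot: [-0.301, 0.64, -0.64, 0.3]
wrist_force: [-0.4, 0.9, -2.0]
width: 21.9
[ 474.29062246 -191.28853636  376.98910603] [-0.44284572  0.87013249 -2.0077299 ] [-0.06679593  0.01956569  0.00889647] [-0.35  0.19  0.76  1.74 -0.14  1.27 -0.25]
[[-0.639 -0.001  0.769]
 [-0.769 -0.    -0.639]
 [ 0.001 -1.    -0.   ]]
```

```bash
python3 -m creep '[0,0.005,0,0.004,0.05, 0,0.016,0,0.013,0.15, 0,0.029,0,0.024,0.25, 0,0.042,0,0.035,0.35, 0,0.055,0,0.046,0.45, 0,0.068,0,0.057,0.55, 0,0.08,0,0.067,0.65, 0,0.09,0,0.075,0.75, 0,0.096,0,0.08,0.83, 0,0.099,0,0.082,0.89, 0,0.1,0,0.083,0.923, 0,0.1,0,0.083,0.923]'
python3 - <<'E'
from h import *
o=r.observe();print(o["tool_pos"],o["wrist_force"],o["torque"],o["joints"].round(2));print(Rn.from_quat(o["eef_rot"]).as_matrix().round(3))
s=box((474,-321),-.045,-6,6,-93,75,154,166)
a=eyes.camera("scene")[:,:,::-1];b=eyes.camera("top")[:,:,::-1]
draw("scene",s,"pics/g.png",(290,400,80,210),4.5,a)
draw("top",s,"pics/g2.png",(320,440,130,250),4.5,b)
cv2.imwrite("pics/g3.png",np.hstack([cv2.imread("pics/g.png")[:540],cv2.imread("pics/g2.png")])[:,:800])
E
```

```text
clock: 7.35
tool_pos: [475.4, -320.0, 377.0]
eef_rot: [0.015, 0.707, -0.707, -0.015]
wrist_force: [-0.6, -0.4, -1.9]
width: 22.4
[ 475.38844571 -319.95776992  376.99265255] [-0.64645864 -0.39660179 -1.94348585] [-0.00040858 -0.0423294   0.03312694] [-0.18  0.39  0.96  1.6  -0.33  1.33 -0.79]
[[-0.999 -0.    -0.042]
 [ 0.042  0.    -0.999]
 [ 0.    -1.    -0.   ]]
```

View pics/g3.png

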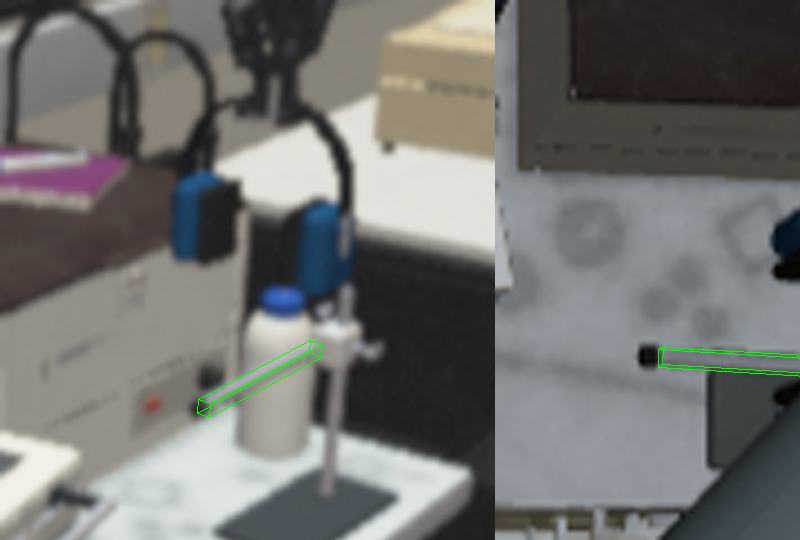

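```bash
python3 -m creep '[0,0,0.008,0,0, 0,0,0.025,0,0, 0,0,0.045,0,0, 0,0,0.065,0,0, 0,0,0.085,0,0, 0,0,0.105,0,0, 0,0,0.122,0,0, 0,0,0.135,0,0, 0,0,0.145,0,0, 0,0,0.15,0,0, 0,0,0.15,0,0, 0,0,0.15,0,0]'
python3 - <<'E'
from h import *
o=r.observe();print(o["tool_pos"],o["wrist_force"],o["torque"],o["joints"].round(2))
s=[]
for sg in(-33,33): s+=box((474,-321),-1.616,-28,28,sg,sg,227-3-125,227-60)
draw("scene",s,"pics/h.png",(290,400,80,210),4.5)
E
```

```text
clock: 8.65
tool_pos: [475.3, -321.0, 227.8]
eef_rot: [-0.016, -0.707, 0.707, 0.015]
wrist_force: [-0.9, -0.9, -2.3]
width: 22.6
[ 475.30688941 -321.01200615  227.84570376] [-0.88667641 -0.85651862 -2.25621634] [-0.03305511  0.03722035 -0.0041955 ] [-0.1   0.53  0.86  1.79 -0.47  1.04 -0.68]
```

View pics/h.png

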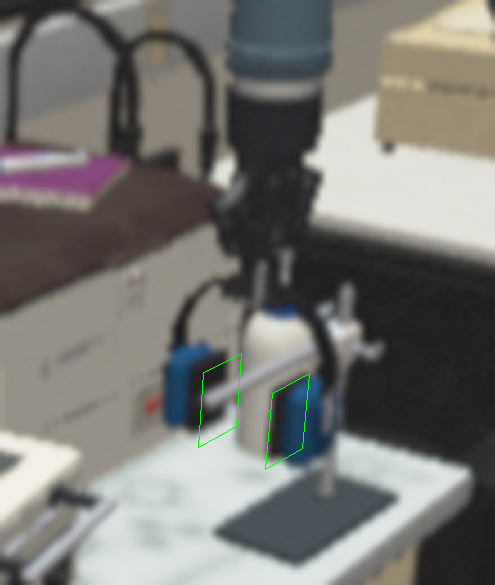

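```bash
python3 -m creep '[0,0,0.008,0,0, 0,0,0.02,0,0, 0,0,0.032,0,0, 0,0,0.042,0,0, 0,0,0.048,0,0, 0,0,0.05,0,0, 0,0,0.05,0,0]'; python3 -m creep '[0,0,0.002,0,0, 0,0,0.004,0,0, 0,0,0.006,0,0, 0,0,0.006,0,0, 0,0,0.006,0,0]'
```

```text
clock: 9.4
tool_pos: [474.9, -320.8, 177.1]
eef_rot: [-0.015, -0.707, 0.707, 0.015]
wrist_force: [0.2, 0.1, -1.5]
width: 22.4
clock: 9.9
tool_pos: [475.0, -320.7, 171.3]
eef_rot: [-0.015, -0.707, 0.707, 0.015]
wrist_force: [0.2, 1.1, -3.3]
width: 22.4
```

```bash
python3 -m creep '[0,0,0.001,0,0, 0,0,0.002,0,0, 0,0,0.002,0,0, 0,0,0.002,0,0]'; python3 - <<'E'
from h import *
draw("scene",[],"pics/i.png",(290,400,80,210),4.5)
E
```

```text
clock: 10.3
tool_pos: [475.0, -320.7, 169.3]
eef_rot: [-0.015, -0.707, 0.707, 0.015]
wrist_force: [0.5, 0.3, -1.0]
width: 22.4
```

View pics/i.png

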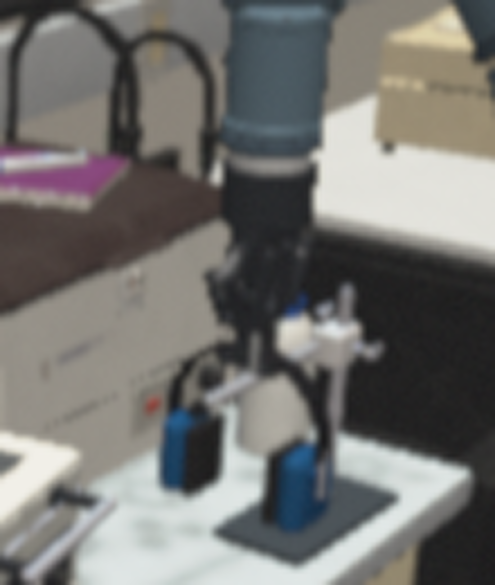

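Nearly seated on the rod. I'll feel for contact in small steps.

```bash
python3 -m creep '[0,0,0.001,0,0, 0,0,0.001,0,0, 0,0,0.001,0,0]'; python3 -m creep '[0,0,0.001,0,0, 0,0,0.001,0,0, 0,0,0.001,0,0]';  python3 -m creep '[0,0,0.001,0,0, 0,0,0.001,0,0, 0,0,0.001,0,0]'
```

```text
clock: 10.65
tool_pos: [475.1, -320.8, 168.6]
eef_rot: [-0.015, -0.707, 0.707, 0.015]
wrist_force: [-1.0, 0.5, 2.4]
width: 22.3
clock: 10.95
tool_pos: [475.2, -320.8, 168.4]
eef_rot: [0.016, 0.707, -0.707, -0.015]
wrist_force: [-3.3, 3.2, 11.4]
width: 22.2
clock: 11.25
tool_pos: [475.2, -320.9, 168.3]
eef_rot: [0.016, 0.707, -0.707, -0.015]
wrist_force: [-5.5, 5.1, 19.3]
width: 22.6
```

```bash
python3 -m creep '[0,0,-0.002,0,0, 20,0,-0.002,0,0, 30,0,-0.002,0,0, 45,0,-0.002,0,0, 60,0,-0.002,0,0, 60,0,-0.002,0,0, 60,0,-0.002,0,0, 60,0,-0.002,0,0]'; python3 - <<'E'
from h import *
draw("scene",[],"pics/j.png",(290,400,80,210),4.5)
E
```

```text
clock: 12.05
tool_pos: [475.0, -320.7, 168.3]
eef_rot: [-0.015, -0.707, 0.707, 0.015]
wrist_force: [-0.8, -0.4, 0.6]
width: 51.4
```

View pics/j.png

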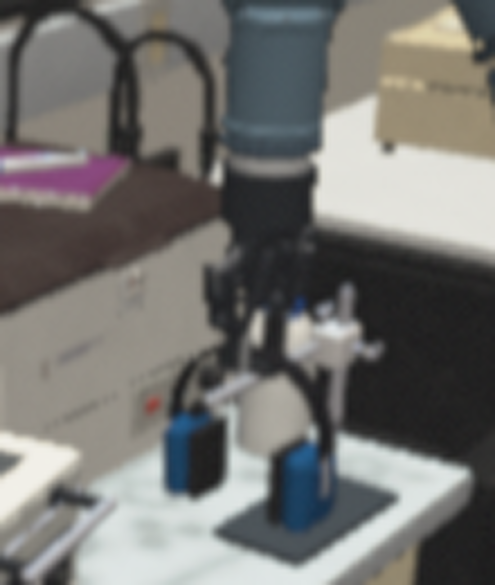

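```bash
python3 -m creep '[60,0,-0.005,0,0, 60,0,-0.015,0,0, 60,0,-0.03,0,0, 60,0,-0.055,0,0, 60,0,-0.085,0,0, 60,0,-0.115,0,0, 60,0,-0.135,0,0, 60,0,-0.145,0,0, 60,0,-0.15,0,0, 60,0,-0.15,0,0]'; python3 - <<'E'
from h import *
o=r.observe();print(o["tool_pos"],o["joints"].round(2),Rn.from_quat(o["eef_rot"]).as_matrix().round(3))
draw("scene",[],"pics/k.png",(270,400,80,210),4.5)
E
```

```text
clock: 13.1
tool_pos: [475.0, -320.6, 318.5]
eef_rot: [0.015, 0.707, -0.707, -0.015]
wrist_force: [-0.3, 0.6, 0.2]
width: 50.9
[ 475.02151007 -320.64131224  318.54473445] [-0.16  0.44  0.93  1.68 -0.37  1.21 -0.75] [[-0.999  0.    -0.043]
 [ 0.043  0.    -0.999]
 [-0.    -1.    -0.   ]]
```

View pics/k.png

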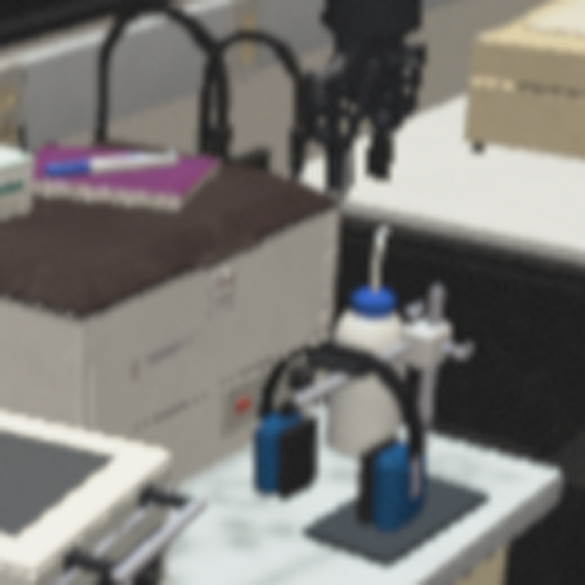

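The defenders hang freely on the rod, one cup on each side (about (285,455) and (390,480) in the crop). Now moving above the bar.

```bash
python3 -m creep '[60,0.001,0,-0.01,-0.1, 60,0.003,0,-0.035,-0.24, 60,0.005,0,-0.065,-0.38, 60,0.008,0,-0.095,-0.52, 60,0.01,0,-0.125,-0.66, 60,0.012,0,-0.155,-0.8, 60,0.015,0,-0.185,-0.94, 60,0.017,0,-0.215,-1.08, 60,0.019,0,-0.24,-1.22, 60,0.021,0,-0.258,-1.36, 60,0.022,0,-0.268,-1.5, 60,0.022,0,-0.271,-1.64]';python3 -m creep '[60,0,0,0,-0.12, 60,0,0,0,-0.12, 60,0,0,0,-0.12]'; python3 - <<'E'
from h import *
o=r.observe();R=Rn.from_quat(o["eef_rot"]).as_matrix();print(o["tool_pos"],o["joints"].round(2),R.round(3),np.arctan2(R[1,2],R[0,2]))
s=box((465,-49),.147,45,240,-110,110,140,140.1)+box((465,-49),.147,-6,6,-54,54,118,130)
t=o["tool_pos"];s+=[(t,[t[0],t[1],124])]
draw("scene",s,"pics/l.png",(220,350,110,240),4.5)
E
```

```text
clock: 14.35
tool_pos: [463.9, -47.3, 317.2]
eef_rot: [0.509, -0.492, 0.491, -0.508]
wrist_force: [-0.3, -0.6, 0.4]
width: 51.3
clock: 14.65
tool_pos: [464.3, -49.1, 317.7]
eef_rot: [0.535, -0.463, 0.463, -0.534]
wrist_force: [0.5, -0.3, -0.7]
width: 51.3
[464.28668493 -49.1066917  317.66617386] [-0.51  0.13  0.57  1.92 -0.08  1.11  0.24] [[ 0.142 -0.001  0.99 ]
 [-0.99  -0.     0.142]
 [ 0.    -1.    -0.001]] 0.1425167683242814
```

View pics/l.png

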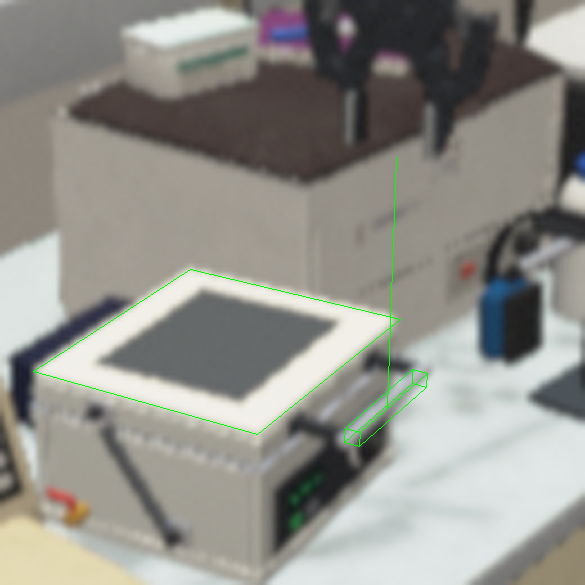

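```bash
python3 -m creep '[46,0,0.01,0.001,0, 46,0,0.035,0.001,0, 46,0,0.065,0.001,0, 46,0,0.095,0.001,0, 46,0,0.12,0.001,0, 46,0,0.138,0.001,0, 46,0,0.148,0.001,0, 46,0,0.15,0.001,0, 46,0,0.15,0.001,0]'; python3 - <<'E'
from h import *
o=r.observe();print(o["tool_pos"],o["wrist_force"],o["width"])
t=o["tool_pos"];s=[(t,[t[0],t[1],124])]+box((465,-49),.147,-6,6,-54,54,118,130)
draw("scene",s,"pics/m.png",(250,350,150,250),5.5)
E
```

```text
clock: 15.6
tool_pos: [465.9, -49.0, 168.4]
eef_rot: [0.535, -0.462, 0.462, -0.535]
wrist_force: [-0.0, -0.5, 1.2]
width: 39.1
[465.88349703 -48.98169934 168.40554085] [-0.02047464 -0.46604408  1.21443545] 39.14202217059309
```

View pics/m.png

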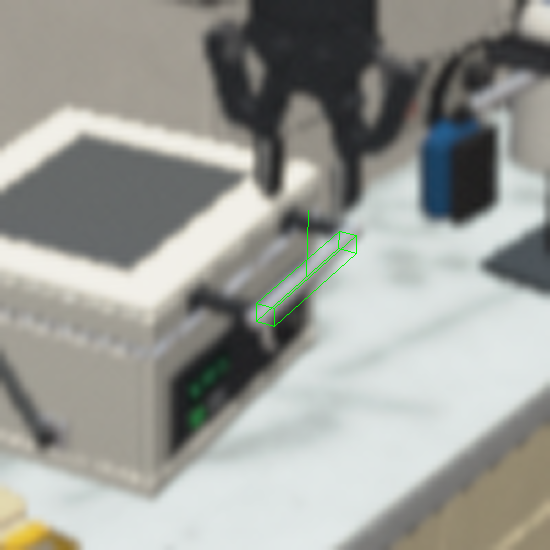

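```bash
python3 -m creep '[46,0,0.008,0,0, 46,0,0.02,0,0, 46,0,0.035,0,0, 46,0,0.048,0,0, 46,0,0.055,0,0, 46,0,0.058,0,0, 46,0,0.058,0,0]'; python3 - <<'E'
from h import *
o=r.observe();print(o["tool_pos"],o["wrist_force"],o["width"])
draw("scene",[],"pics/n.png",(250,350,150,250),5.5)
E
```

```text
clock: 16.35
tool_pos: [465.6, -48.9, 110.0]
eef_rot: [0.535, -0.462, 0.462, -0.535]
wrist_force: [0.3, -0.1, 0.3]
width: 39.0
[465.57843945 -48.92573614 110.01014946] [ 0.25774023 -0.0798798   0.32088078] 38.99256303603887
```

View pics/n.png

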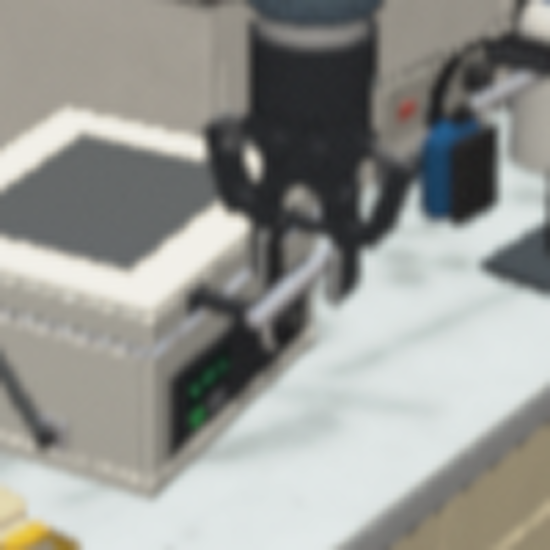

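The bar at (300,280) lies between the fingers and nothing is touching. Closing.

```bash
python3 -m creep '[30,0,0,0,0, 15,0,0,0,0, 0,0,0,0,0, 0,0,0,0,0, 0,0,0,0,0, 0,0,0,0,0, 0,0,0,0,0]'; python3 - <<'E'
from h import *
o=r.observe();print(o["tool_pos"],o["wrist_force"],o["torque"],o["width"])
draw("scene",[],"pics/o.png",(250,350,150,250),5.5)
E
```

```text
clock: 17.1
tool_pos: [464.6, -49.0, 110.4]
eef_rot: [0.536, -0.463, 0.462, -0.535]
wrist_force: [-5.8, -1.3, 6.0]
width: 9.7
[464.55684902 -49.04557137 110.38857498] [-5.84828878 -1.32880598  6.01135756] [-0.208993    1.05188867  0.09113058] 9.66979728141319
```

View pics/o.png

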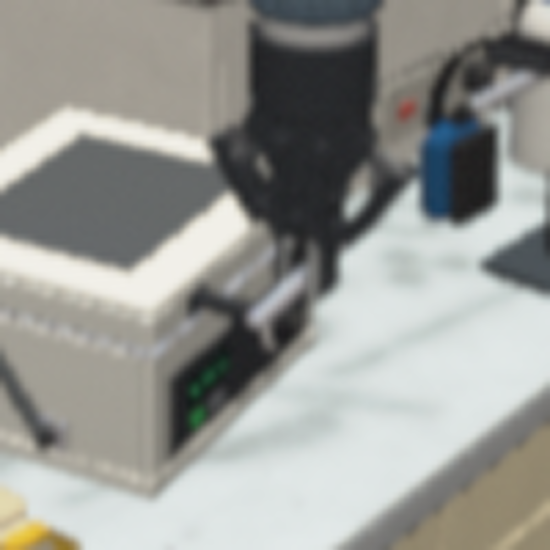

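Gripped: the reading is 9.7 mm on the 12 mm bar, and the band also read about 2 mm low. Raising along the arc.

```bash
python3 -m creep '[0,0,-0.007,0.0004,0, 0,0,-0.0168,0.0015,0, 0,0,-0.0263,0.0028,0, 0,0,-0.0357,0.0045,0, 0,0,-0.0474,0.0072,0, 0,0,-0.059,0.0104,0, 0,0,-0.0704,0.0143,0, 0,0,-0.0816,0.0187,0, 0,0,-0.0925,0.0236,0, 0,0,-0.1011,0.028,0, 0,0,-0.1074,0.0315,0, 0,0,-0.1136,0.0351,0]'; python3 - <<'E'
from h import *
o=r.observe();print(o["tool_pos"],o["wrist_force"],o["torque"],o["width"])
draw("scene",[],"pics/p.png",(220,350,110,240),4.5)
E
```

```text
clock: 18.35
tool_pos: [497.5, -43.8, 224.3]
eef_rot: [0.536, -0.464, 0.46, -0.534]
wrist_force: [-10.8, -2.1, 2.0]
width: 9.6
[497.52997317 -43.75282566 224.28297029] [-10.82390978  -2.13488211   2.00897577] [-0.31658386  2.61361752  0.16977449] 9.617591531548902
```

View pics/p.png

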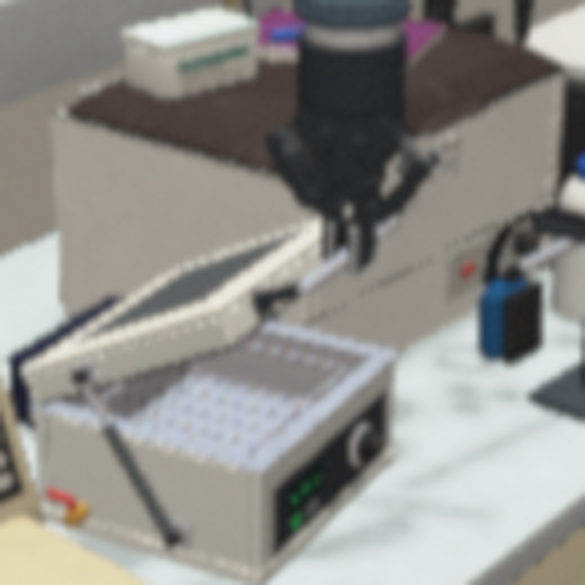

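The hood is following at about 0.5 rad. A 10 N side pull shows the real arc lies about 1–2 mm nearer, so I'll correct for that and go on.

```bash
python3 -m creep '[0,0,-0.0061,0.0029,0, 0,0,-0.014,0.0078,0, 0,0,-0.0217,0.0136,0, 0,0,-0.0292,0.0196,0, 0,0,-0.0382,0.0276,0, 0,0,-0.0468,0.036,0, 0,0,-0.0549,0.0448,0, 0,0,-0.0611,0.0522,0, 0,0,-0.067,0.0597,0, 0,0,-0.0726,0.0676,0, 0,0,-0.0766,0.0736,0, 0,0,-0.0766,0.0736,0]'; python3 - <<'E'
from h import *
o=r.observe();t=o["tool_pos"];print(t,o["wrist_force"],o["torque"],o["width"])
up=t[2]-110.4+12;print("theta by height",np.arcsin(up/240.3)-.05)
f=np.hypot(*(t[:2]-[464.5,-49]));print("by fwd",np.arccos((240-f)/240.3)-.05)
draw("scene",[],"pics/q.png",(220,350,90,220),4.5)
E
```

```text
clock: 19.6
tool_pos: [573.2, -31.9, 304.8]
eef_rot: [-0.535, 0.462, -0.461, 0.536]
wrist_force: [-16.2, 2.3, 21.3]
width: 9.3
[573.16224446 -31.92072065 304.77284874] [-16.19140203   2.26967684  21.27380937] [0.53993915 3.53413481 0.21261303] 9.262440531896544
theta by height 0.9829487913235293
by fwd 0.9491636961021325
```

View pics/q.png

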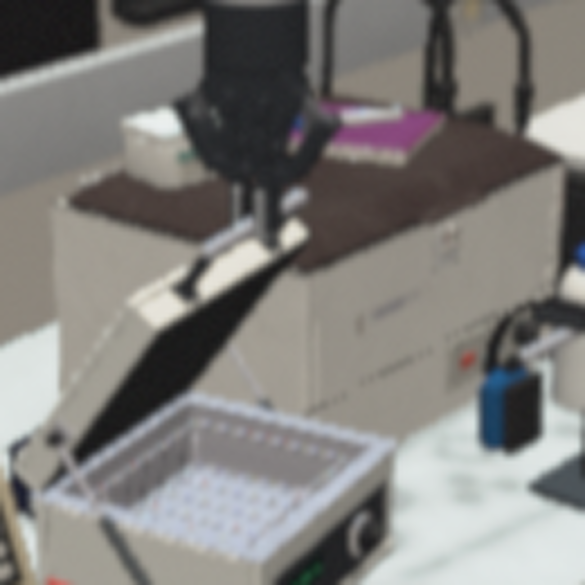

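```bash
python3 -m creep '[0,0,-0.0045,0.0003,0, 0,0,-0.006,0.003,0, 0,0,-0.008,0.006,0, 0,0,-0.01,0.0095,0, 0,0,-0.0119,0.0126,0, 0,0,-0.0119,0.0126,0, 0,0,-0.0119,0.0126,0]'; cat >> h.py <<'E'
def hood(th,b=(464.6,-49),yaw=.145,zb=124):
    u=np.array([np.cos(yaw),np.sin(yaw),0]);v=np.array([-np.sin(yaw),np.cos(yaw),0])
    H=np.array([b[0],b[1],zb-12.])+240*u
    f=lambda x,y,z:H+(-x*np.cos(th)+z*np.sin(th))*u+y*v+np.array([0,0,x*np.sin(th)+z*np.cos(th)])
    S=[]
    for z in(28,):
        c=[f(0,-110,z),f(195,-110,z),f(195,110,z),f(0,110,z)];S+=[(c[i],c[(i+1)%4]) for i in range(4)]
    S+=[(f(240,-54,12),f(240,54,12)),(f(195,110,28),f(195,110,0)),(f(195,-110,28),f(195,-110,0)),(f(195,-110,0),f(195,110,0))]
    return S
E
python3 - <<'E'
from h import *
o=r.observe();t=o["tool_pos"];print(t,o["wrist_force"],o["torque"],o["width"])
im=eyes.camera("scene")[:,:,::-1]
draw("scene",hood(1.0),"pics/r0.png",(220,320,100,220),4.8,im)
draw("scene",hood(1.04),"pics/r1.png",(220,320,100,220),4.8,im)
cv2.imwrite("pics/r.png",np.hstack([cv2.imread(f"pics/r{i}.png")[:,60:450] for i in(0,1)]))
E
```

```text
clock: 20.35
tool_pos: [586.7, -30.0, 313.6]
eef_rot: [-0.534, 0.462, -0.462, 0.536]
wrist_force: [-2.8, 4.2, 3.7]
width: 9.8
[586.70679292 -29.98745756 313.62612932] [-2.76527614  4.24261971  3.69167829] [0.9951559  0.65169769 0.08521996] 9.781222714656556
```

View pics/r.png

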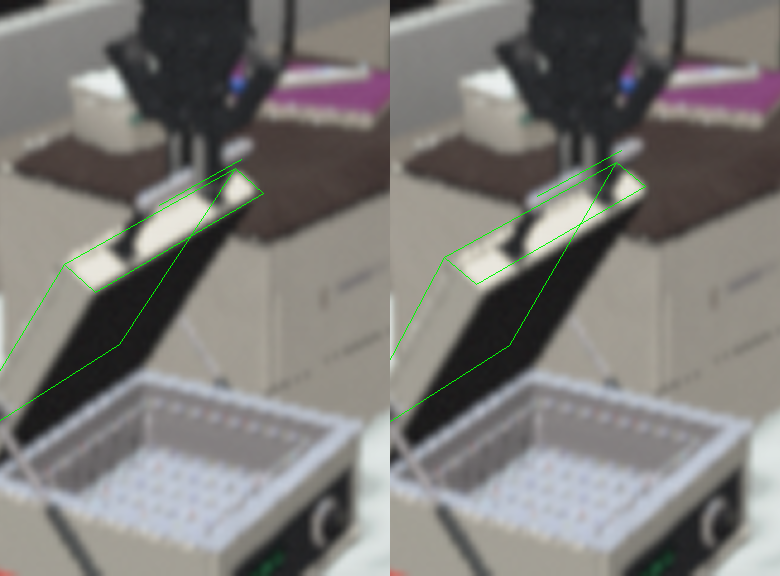

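Past balance at about 1.02 by both the arc and the overlay, well short of 1.22, and the forces are low. Easing back.

```bash
python3 -m creep '[0,0,0.0023,-0.0042,0, 0,0,0.006,-0.0104,0, 0,0,0.0099,-0.0165,0, 0,0,0.0139,-0.0224,0, 0,0,0.0181,-0.0283,0, 0,0,0.0225,-0.034,0, 0,0,0.0271,-0.0395,0, 0,0,0.0318,-0.045,0, 0,0,0.0367,-0.0502,0, 0,0,0.04,-0.0537,0, 0,0,0.0412,-0.0549,0, 0,0,0.0412,-0.0549,0]'; 
python3 - <<'E'
from h import *
o=r.observe();t=o["tool_pos"];print(t,o["wrist_force"],o["torque"],o["width"],o["dq"].round(3))
c=np.hypot(np.hypot(*(t[:2]-[464.6,-49])),t[2]-110.4);print("rot",2*np.arcsin(c/480))
im=eyes.camera("scene")[:,:,::-1]
draw("scene",hood(.72),"pics/u0.png",(220,320,100,220),4.8,im)
draw("scene",hood(.76),"pics/u1.png",(220,320,100,220),4.8,im)
cv2.imwrite("pics/u.png",np.hstack([cv2.imread(f"pics/u{i}.png")[:,60:450] for i in(0,1)]))
E
```

```text
clock: 21.6
tool_pos: [532.5, -38.3, 271.8]
eef_rot: [-0.534, 0.462, -0.463, 0.536]
wrist_force: [0.4, 5.1, -0.1]
width: 9.9
[532.47289526 -38.30999709 271.83229258] [ 0.38137048  5.13318086 -0.1000703 ] [ 1.094446   -0.20217438  0.07184881] 9.88749625709438 [ 0.001  0.001  0.    -0.009 -0.     0.004  0.   ]
rot 0.7483678596096714
```

View pics/u.png

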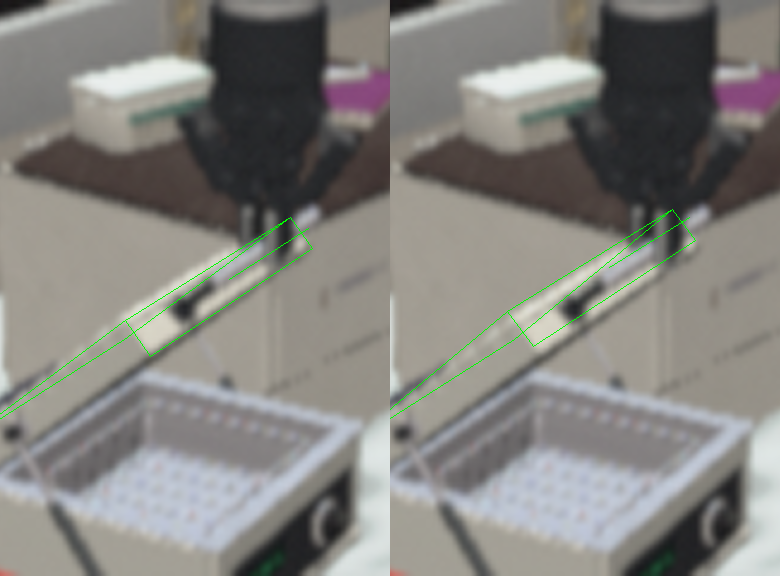

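The hood is at about 0.74, between the two overlays, and the bar is gripped. I'll hold briefly, check the whole scene and hand in.

```bash
python3 -m creep '[0,0,0,0,0, 0,0,0,0,0, 0,0,0,0,0, 0,0,0,0,0, 0,0,0,0,0]'
python3 - <<'E'
from h import *
a=eyes.camera("scene")[:,:,::-1]; cv2.imwrite("pics/v.png",cv2.resize(a[100:330,150:410],None,fx=2.6,fy=2.6,interpolation=2))
E
```

```text
clock: 22.15
tool_pos: [532.6, -38.3, 272.0]
eef_rot: [-0.534, 0.462, -0.463, 0.536]
wrist_force: [-1.0, 4.5, 0.9]
width: 9.3
```

View pics/v.png

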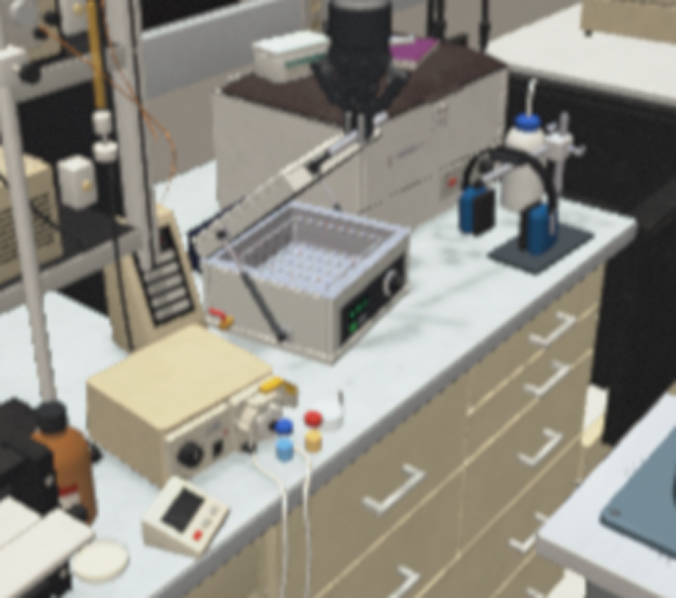

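The picture shows the defenders hanging on the rod at (508,205) and the hood held part-open at (330,160). The vials, beaker, timer and bottle stand undisturbed.

```bash
python3 -c "
from cell import r
print(r.finish_job())"
```

```text
the job is handed in; nothing more can be done
None
```

The job is done and handed in at about 22 s, with the bar still gripped.

- **Defenders:** I lifted the blue ear defenders off the hood and hung them on the retort-stand rod near its middle. The last picture shows the headband across the rod, one cup on each side, hanging free.
- **Hood:** I raised it by the bar to about 1.02 rad, past the balance point and well short of 1.22. I then eased it back and am holding it at about 0.74 rad; the arm's position gives 0.75 and the picture overlay 0.72–0.76. The wrist force at the end was about 5 N.
- **Other things:** the glassware, vials, timer and bottle look untouched in the last picture.

**Disagreement:** on the way up, the arc I had computed was off by about 0.02 rad (a few mm). This put up to about 27 N on the wrist until I corrected the path. It leaves the hood angle uncertain by about 0.02 rad, which is still well inside the wanted 0.64–0.85.

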